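# Refit the filter plate of a dust extractor

## Robot

A 7-joint arm with a two-finger parallel gripper is mounted at the origin on the work surface; the furniture and walls round the work are solid. World frame = base frame: x ahead of the robot, y to its left, z up, the work surface at z = 0. Lengths are in mm, angles in rad, forces in N, time in s.
With the tool pointing down it reaches from about 400 to 875 mm from the base axis. Payload 19.3 kg.
Tool frame: the origin (TCP) lies at the very end of the fingers, on their centre line; the grasp point (between the pads) lies 19 mm behind it (grip_point_offset is the z of the grasp point in the tool frame, in mm); z points along the fingers, x is the direction in which the jaws open and shut, and the axes are right-handed (so a half turn about z gives the same grasp; the last joint's range is limited). The gripper opens to 85 mm and grips with 20 to 120 N. Pads are 22 mm wide; open, the fingers measure 114 mm over their backs; the gripper's body (76 mm by 85 mm) begins 54 mm behind the grasp point. The pads swing forward as they close: fully open they stand 13 mm farther back than shut.
Start: joints at [-1.295, 0.521, -0.036, 1.599, 0.021, 1.021, -0.113], TCP at [211.862, 587.988, 231.291] pointing down, gripper open.
Joint ranges: [-2.91, 2.91], [-0.3, 2.13], [-1.5, 1.42], [0.17, 2.43], [-1.26, 4.41], [0.16, 1.93], [-2.52, 2.52]. Speed limits (rad/s): [1.89, 1.89, 2.39, 2.39, 3.01, 3.01, 3.01].

## Interface

Orientations are given as a 3x3 rotation matrix whose columns are the frame's x, y, z axes.
In Python, from workcell import movep, movel, goto_joints, open_gripper, clamp, wait, inverse_kinematics, read_state, camera, PlanningError, finish_job, grip_point_offset gives the robot as it stands. Calls block until the motion is done:
- movep(position, orientation): joint-space move of the TCP to a pose.
- movel(position, frame=None, max_speed=150, guard=None): straight line of the TCP; frame=None keeps the orientation; max_speed is the mean speed in mm/s. With guard (N) it stops when the force on the tool has changed by that much, and returns True; else False.
- goto_joints(angles): joint-space move.
- open_gripper() and clamp(): open the fingers fully, or close them until they stop; the grip force is fixed at half the most.
- wait(seconds).
- inverse_kinematics(position, orientation): joint angles nearest the present ones, or None.
- read_state(): the state.
- camera(name): name is "scene" or "top"; returns a dict with "image" (400x640x3 uint8, blue, green, red), "range_z" (400x640 float32, mm along the optical axis (not along the pixel's ray), 0 where there is no reading), "fx", "fy", "cx", "cy" (pixels), "dist_coeffs" ([k1, k2, p1, p2, k3] as OpenCV has them; the pictures are not rectified), "cam_to_world" (4x4, takes a point from camera to world coordinates). Camera axes: x right, y up, looking along -z (the intrinsics and any distortion apply to the point x, -y, -z); pixel columns grow to the right and rows downward; lengths in mm; the calibration is good to about 2 mm. A picture is of the moment at which its call begins.
A pose or a line that the arm cannot do raises PlanningError and nothing moves.
- finish_job(): hands the job in, once; it reports no verdict.
The state is a dict: "time": time; "qpos": joint angles; "qvel": joint speeds; "joint_efforts": joint torques, N m; "eef_pos": TCP position; "tool_rot": TCP orientation; "ft_force": force on the tool from outside, world axes, zero at the start; "torque": the same for the moment, N m; "finger_gap": finger opening in mm.
Only numpy, scipy, OpenCV 4.12 (cv2) and the standard library are available. Lean on these libraries where they do the work, as an engineer would, in place of code of your own. Each camera call takes 0.05 s, during which the arm holds its last target.

## Task

The filter plate of the bench dust extractor has been cleaned: put it back into its bay, whose frame stands wherever the shaker left it. Tilt the plate to hook its two tabs under the lip at the rear of the filter bay, then lower its front edge and press it down until it lies flat on the seal and the spring catch has snapped back over it, feeling your way and never forcing it. Leave the plate shut in place and do not knock the tin, mug or brush about.

Things in the scene. Friction and masses are not known exactly. Their poses are not given: they have to be found in the camera images.
- extractor: Dust extractor fixed on the bench: dark blue-grey shell with black base, 290 (its x) x 250 (y) mm, rim at z 95 mm. Origin: centre of its underside, on the bench; z up; its +x points from the catch (front) to the lip (rear). At x 111 to 145 mm a fan hump rises to z 133, its knob to z 142. On the right (-y) side a hose port reaches y -166 and the shaker knob y -187 mm. Inside, the floor is at z 41.
- bay (a point): Where the centre of the filter bay would be, at seal height, with the shaker frame in mid-stroke: extractor frame (-1, 0, 93) mm, axes as the extractor's. The bay is in the light grey frame on the shell; the shaker moves it sideways and leaves it locked up to 22 mm to either side (y) of this point. Nothing measures that: see it or feel for it. It does not yield to pushing.
- bay_front (a point): Mid-stroke point on the bay's front wall, at seal height: extractor frame (-98, 0, 93) mm; the true one is shifted with the frame. The bay is 194 mm long (x -98 to +96) and 154 wide, its walls reach down to z 79, the deck round it is at z 103. A black seal ledge, top z 93, runs round inside: 10 mm wide in front, 14 at the sides, 24 at the rear. The plate lies flat on it, top flush with the deck.
- lip_mouth (a point): Mid-stroke point in the slot's mouth under the front edge of the frame's dark rear lip, half-way up the slot: extractor frame (82, 0, 97.5) mm; shifted with the frame. The slot is 9 mm high (seal ledge z 93 to lip underside z 102), 14 deep to the bay's rear wall, as wide as the bay; the lip strip is 6 mm thick (top z 108). The plate is longer than the opening from lip to catch.
- catch (a joint): Spring bolt with red thumb tab (top z 127 mm) on the frame, at the middle of the bay's front. 0 = fully out; grows (m, up to 0.013) as it is pushed to the front. Its nose, 40 mm wide, has its tip at extractor x -88, z 107, 6 to 10 mm over the seated plate; from there a bevel rises frontward at 60 degrees to z 124. Spring 2 N + 0.25 N/mm: an edge pressed down on it (5 to 10 N) passes; it snaps out.
- plate_grip (a point): Centre of the black grip bar on the loose steel filter plate (250 to 490 g). Bar: 16 mm thick along the plate's x (grasp it across this), 90 mm along its y, standing 32 mm above the plate's top. The point is 15 mm below the bar's top, 27 above the plate's underside, 17 above its top, which is 10 mm thick. Plate axes: x toward the tabs, z up. The plate lies flat on the bench at the start.
- plate_tabs (a point): Point midway between the ends of the plate's two tabs, 2.5 mm above its underside, axes as the plate's; in the plate's axes at (103, 0, -24.5) mm from plate_grip. Tabs: 22 mm long, 44 mm wide, 84 mm between centres, 5 mm thick, level with the plate's underside. With them the plate is 190 mm in x; it is 150 mm in y.
- plate_front (a point): Middle of the plate's front edge (opposite the tabs), 5 mm above its underside, axes as the plate's; in the plate's axes at (-87, 0, -22) mm from plate_grip. Between this edge and the grip bar 79 mm of the flat top (slotted by look only) is free to press on.
- tin_at (a point): Centre of a bystander: rusty grey tin, 72 mm across, 80 mm tall, open at the top.
- mug_at (a point): Middle of a bystander: blue-grey enamel mug with dark handle, 70 mm across, 78 mm tall.
- brush_at (a point): Middle of a bystander: flat brush with wooden handle, 198 mm long, 15 mm high.

How it is judged (in metres and radians):
On the way:
1. the plate, still tilted (more than 4 degrees), has its tab ends under the rear lip, between seal ledge and lip (x of plate_tabs in the frame of extractor above 0.086 m and z of plate_tabs in the frame of extractor between 0.091 and 0.102 m and angle between the z axis of plate_tabs and the z axis of extractor, either way round above 0.07 rad), for 0.1 s.
At the end, for the whole second after the job is handed in: The plate lies flat in the filter bay (within 0.03 rad; tabs and front edge within 2.5 mm of resting on the seal), its tab ends at least 5 mm under the rear lip, the catch sprung out over its front edge (within 3 mm of fully out); tin and mug upright (x of plate_tabs in the frame of extractor above 0.087 m and z of plate_tabs in the frame of extractor below 0.098 m and z of plate_front in the frame of extractor between 0.095 and 0.1005 m and angle between the z axis of plate_tabs and the z axis of extractor, either way round below 0.03 rad and value of joint catch below 0.003 m and angle between each of tin_at, mug_at's own z axis and vertical below 0.2 rad); the robot touches nothing.
It fails at once if the tin, mug or brush is pushed more than 30 mm (distance of any of tin_at, mug_at, brush_at from where it was at the start of the episode above 0.03 m).
It fails at once if the plate is forced: it presses on the extractor or its catch with more than 80 N (contact force between plate and extractor above 80 N).
It also fails if it takes over 70 s, if anything falls off the work surface, if the arm or the gripper's body presses on something with over 40 N, if the wrist force passes 120 N, or if a joint passes its speed limit or range.

## Working session

There is one attempt and no reset: what is moved stays moved. The work goes in short steps, each a Python script; the robot and the scene stay as the last script left them, time stands still between calls to the robot, and variables do not carry over. Pictures are saved under pics/ and viewed, and the job is handed in when it is done.

```bash
ls; mkdir -p pics; python3 - <<'E'
from workcell import *
import cv2
for n in ("scene","top"):
    c=camera(n); cv2.imwrite(f"pics/{n}0.png",c["image"])
    print(n,c["fx"],c["cx"],c["cy"],c["dist_coeffs"]); print(c["cam_to_world"].round(3) if hasattr(c["cam_to_world"],'round') else c["cam_to_world"])
s=read_state(); print(s, grip_point_offset)
E
```

```text
pics
scene 505.19199104029343 316.76087784014317 202.1631807771692 [-0.14612653  0.          0.          0.          0.        ]
[[-9.110000e-01  2.430000e-01 -3.340000e-01 -1.867970e+02]
 [-4.130000e-01 -5.760000e-01  7.060000e-01  1.451857e+03]
 [-2.100000e-02  7.810000e-01  6.240000e-01  1.376944e+03]
 [ 0.000000e+00  0.000000e+00  0.000000e+00  1.000000e+00]]
top 451.09662378832564 308.3251523324608 196.9564413978542 [-0.05198402  0.          0.          0.          0.        ]
[[ 2.000000e-02  9.840000e-01 -1.800000e-01  2.510650e+02]
 [-1.000000e+00  2.000000e-02 -5.000000e-03  2.297500e+01]
 [-1.000000e-03  1.800000e-01  9.840000e-01  1.624721e+03]
 [ 0.000000e+00  0.000000e+00  0.000000e+00  1.000000e+00]]
{'time': 0.1, 'qpos': array([-1.29520686,  0.52195425, -0.03637333,  1.59993672,  0.02119811,
        1.02109071, -0.11282161]), 'qvel': array([ 1.71577563e-03, -1.82557145e-03,  1.11248321e-03, -1.41620626e-03,
       -5.63736240e-05,  5.05878653e-04,  4.68248238e-04]), 'joint_efforts': array([ 5.30171790e-03, -9.28489065e+01,  1.98469922e+00, -3.70533693e+01,
        1.81418122e-02,  5.36074440e-03,  2.24779274e-05]), 'eef_pos': array([211.74278488, 587.72603512, 230.78797766]), 'tool_rot': array([[ 3.38933762e-01,  9.40810192e-01, -2.97664716e-04],
       [ 9.40809704e-01, -3.38933889e-01, -9.59352458e-04],
       [-1.00345723e-03,  4.51110840e-05, -9.99999496e-01]]), 'ft_force': array([-0.66857996,  0.76265207, -0.18418342]), 'torque': array([-0.00275922, -0.05564235,  0.01733147]), 'finger_gap': 85.38937922603814} -18.700000000000003
```

View pics/scene0.png

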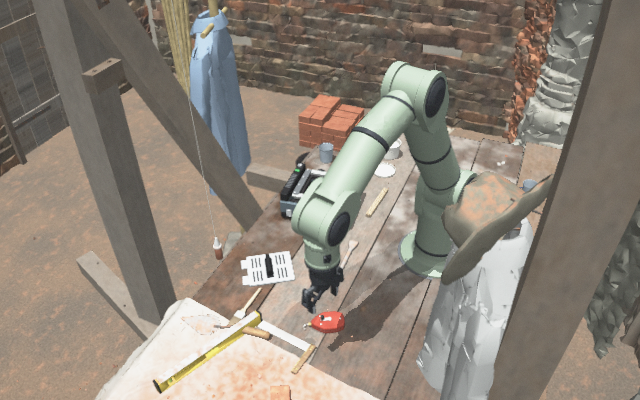

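View pics/top0.png

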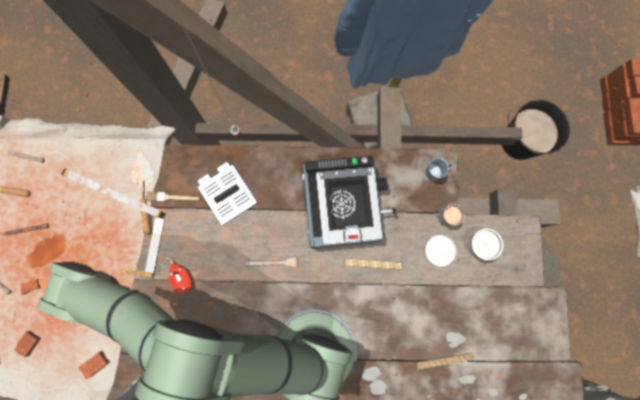

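```bash
cat > h.py <<'E'
import numpy as np, cv2
from workcell import *
def K(c): return np.array([[c["fx"],0,c["cx"]],[0,c["fy"],c["cy"]],[0,0,1.]])
def rays(c,px):
    px=np.asarray(px,float).reshape(-1,1,2)
    u=cv2.undistortPoints(px,K(c),np.array(c["dist_coeffs"],float)).reshape(-1,2)
    d=np.c_[u[:,0],-u[:,1],-np.ones(len(u))]
    T=np.array(c["cam_to_world"]); return T[:3,3], d@T[:3,:3].T
def onplane(c,px,z):
    o,d=rays(c,px); t=(z-o[2])/d[:,2]; return o+d*t[:,None]
def bydepth(c,px):
    o,d=rays(c,px); px=np.asarray(px).reshape(-1,2).round().astype(int)
    return o+d*c["range_z"][px[:,1],px[:,0]][:,None]
def tri(c1,p1,c2,p2):
    o1,d1=rays(c1,p1); o2,d2=rays(c2,p2); out=[]
    for a,b in zip(d1,d2):
        A=np.c_[a,-b]; s=np.linalg.lstsq(A,o2-o1,rcond=None)[0]
        x=o1+a*s[0]; y=o2+b*s[1]; out.append(np.r_[(x+y)/2,np.linalg.norm(x-y)])
    return np.array(out)
def proj(c,P):
    T=np.linalg.inv(np.array(c["cam_to_world"])); p=np.atleast_2d(P)@T[:3,:3].T+T[:3,3]
    q=np.c_[p[:,0],-p[:,1],-p[:,2]]
    return cv2.projectPoints(q,np.zeros(3),np.zeros(3),K(c),np.array(c["dist_coeffs"],float))[0].reshape(-1,2)
def crop(img,x0,y0,x1,y1,k,name):
    cv2.imwrite(name,cv2.resize(img[y0:y1,x0:x1],None,fx=k,fy=k,interpolation=cv2.INTER_CUBIC))
E
python3 - <<'E'
from h import *
import pickle
cs={n:camera(n) for n in("scene","top")}
pickle.dump(cs,open("c0.pkl","wb"))
crop(cs["top"]["image"],180,140,410,270,3.4,"pics/t1.png")
crop(cs["scene"]["image"],210,130,370,300,3.5,"pics/s1.png")
t=cs["top"]
for p in [(227,193),(340,245),(340,160),(438,170),(453,215),(440,250),(487,245),(175,198),(270,263),(373,264),(235,129),(330,110),(200,120),(340,135),(400,134),(150,50),(250,75),(390,110)]:
    print(p,bydepth(t,[p]).round(0))
E
```

```text
(227, 193) [[550. 323.  36.]]
(340, 245) [[375. -87.  -2.]]
(340, 160) [[654. -75. 131.]]
(438, 170) [[ 657. -447.    8.]]
(453, 215) [[ 484. -482.   53.]]
(440, 250) [[ 363. -446.    3.]]
(487, 245) [[ 379. -597.   57.]]
(175, 198) [[532. 518.  11.]]
(270, 263) [[305. 162.  13.]]
(373, 264) [[ 309. -204.   10.]]
(235, 129) [[789. 306.  40.]]
(330, 110) [[1217.  -80. -847.]]
(200, 120) [[ 960.  538. -344.]]
(340, 135) [[ 837.  -93. -153.]]
(400, 134) [[ 808. -317.  -35.]]
(150, 50) [[943. 534. 338.]]
(250, 75) [[811. 200. 446.]]
(390, 110) [[ 905. -280.  -36.]]
```

View pics/t1.png

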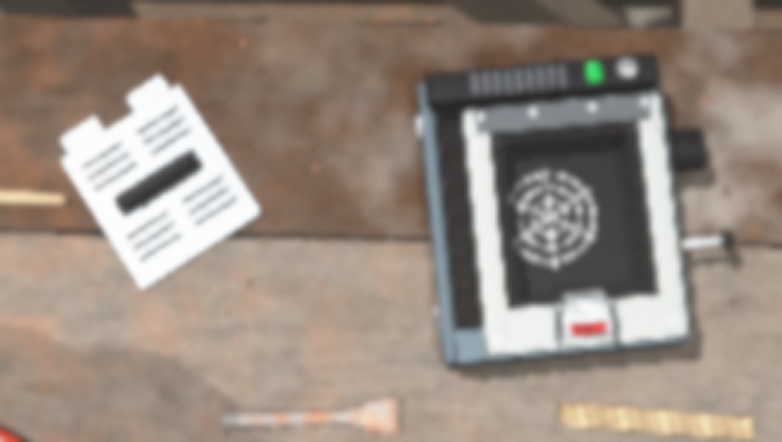

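View pics/s1.png

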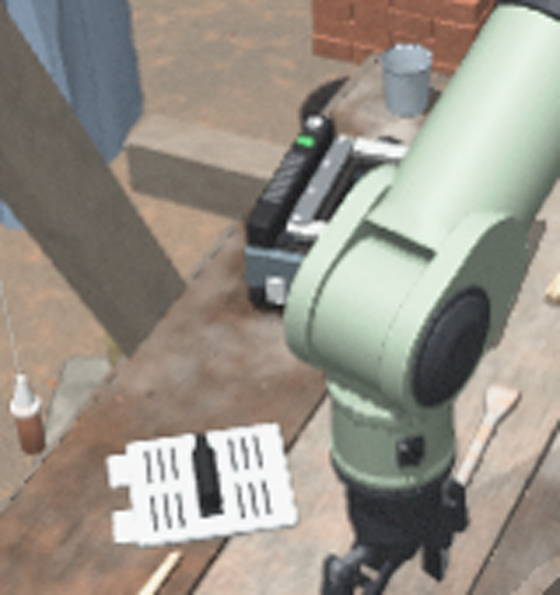

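```bash
python3 - <<'E'
from h import *
import pickle
cs=pickle.load(open("c0.pkl","rb"))
rois={"top":(195,155,265,230),"scene":(236,245,298,288)}
for n in("top","scene"):
    c=cs[n]; im=c["image"]; x0,y0,x1,y1=rois[n]
    g=im.min(axis=2); m=np.zeros(g.shape,np.uint8); m[y0:y1,x0:x1]=(g[y0:y1,x0:x1]>150)*255
    m=cv2.morphologyEx(m,cv2.MORPH_CLOSE,np.ones((3,3)))
    cn=max(cv2.findContours(m,cv2.RETR_EXTERNAL,cv2.CHAIN_APPROX_NONE)[0],key=cv2.contourArea)
    P=onplane(c,cn.reshape(-1,2),10)[:,:2]
    r=cv2.minAreaRect(P.astype(np.float32)); print(n,"plate rect",r)
    h=cv2.convexHull(cn); inside=np.zeros_like(m); cv2.fillPoly(inside,[h],255); inside=cv2.erode(inside,np.ones((9,9)))
    d=((im.max(axis=2)<70)&(inside>0)).astype(np.uint8)
    lab,L,st,ce=cv2.connectedComponentsWithStats(d); i=1+np.argmax(st[1:,4]); 
    ys,xs=np.nonzero(L==i); print("bar px",ce[i],st[i])
    Q=onplane(c,np.c_[xs,ys],42)[:,:2]; r=cv2.minAreaRect(Q.astype(np.float32)); print("bar at z42",Q.mean(0),r)
    D=bydepth(c,np.c_[xs,ys]); print("depth z",np.percentile(D[:,2],[10,50,90]),D.mean(0))
    d2=bydepth(c,cn.reshape(-1,2)); 
    pts=np.argwhere(m>0)[:,::-1]; z=bydepth(c,pts)[:,2]; print("plate z",np.percentile(z,[10,50,90]))
    v=cv2.cvtColor(m,cv2.COLOR_GRAY2BGR); v[L==i]=(0,0,255); crop(v,x0-5,y0-5,x1+5,y1+5,5,f"pics/m_{n}.png")
E
```

```text
top plate rect ((549.0515747070312, 346.9034423828125), (196.48709106445312, 187.49188232421875), 34.37228012084961)
bar px [227.12280702 193.42105263] [217 187  21  14  57]
bar at z42 [547.11170901 321.40423589] ((546.4734497070312, 322.676513671875), (8.984426498413086, 82.8254165649414), 34.095882415771484)
depth z [14.78437488 28.21650909 40.05910324] [549.89162551 324.18502293  27.12485115]
plate z [-0.93852197  7.86166694 14.05009203]
scene plate rect ((548.2022705078125, 342.35784912109375), (217.91864013671875, 188.7651824951172), 26.066871643066406)
bar px [268.73 267.11] [265 258   8  19 100]
bar at z42 [533.07552051 358.26052263] ((533.7181396484375, 357.13201904296875), (19.416210174560547, 94.89200592041016), 34.159950256347656)
depth z [11.66751596 36.54096221 44.4158465 ] [538.63766054 349.76558234  31.48516055]
plate z [-0.23634135  8.71496663 14.54303372]
```

View pics/m_top.png

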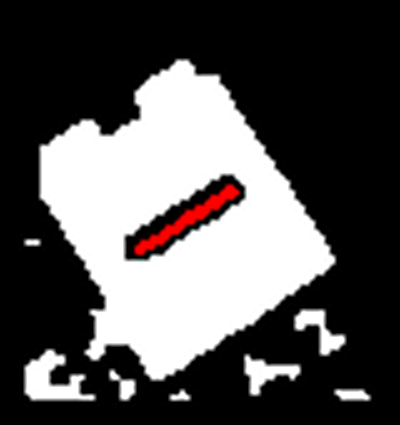

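View pics/m_scene.png

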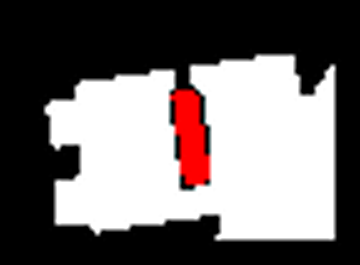

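```bash
cat > plate.py <<'E'
from h import *
def meas(cs,rois,thr=200,save=None):
  for n in rois:
    c=cs[n]; im=c["image"]; x0,y0,x1,y1=rois[n]
    g=im.min(axis=2); m=np.zeros(g.shape,np.uint8); m[y0:y1,x0:x1]=(g[y0:y1,x0:x1]>thr)*255
    m=cv2.morphologyEx(m,cv2.MORPH_CLOSE,np.ones((3,3)))
    cn=max(cv2.findContours(m,cv2.RETR_EXTERNAL,cv2.CHAIN_APPROX_NONE)[0],key=cv2.contourArea)
    P=onplane(c,cn.reshape(-1,2),10)[:,:2]
    r=cv2.minAreaRect(P.astype(np.float32)); print(n,"plate rect",r)
    f=np.zeros_like(m); cv2.fillPoly(f,[cv2.convexHull(cn)],255); inside=cv2.erode(f,np.ones((5,5)))
    d=((im.max(axis=2)<115)&(inside>0)).astype(np.uint8)
    lab,L,st,ce=cv2.connectedComponentsWithStats(d); i=1+np.argmax(st[1:,4])
    ys,xs=np.nonzero(L==i); print("bar px",ce[i],st[i])
    Q=onplane(c,np.c_[xs,ys],42)[:,:2]; r=cv2.minAreaRect(Q.astype(np.float32)); print("bar at z42",Q.mean(0),r)
    v=cv2.cvtColor(m,cv2.COLOR_GRAY2BGR)//2; v[L==i]=(0,0,255); crop(v,x0-5,y0-5,x1+5,y1+5,5,f"pics/m2_{n}{save or ''}.png")
E
python3 - <<'E'
from plate import *
import pickle
cs=pickle.load(open("c0.pkl","rb"))
meas(cs,{"top":(195,155,265,230),"scene":(232,245,306,294)})
c=cs["scene"]; crop(c["image"],230,240,306,296,10,"pics/s2.png")
c=cs["top"]; crop(c["image"],190,155,266,230,8,"pics/t2.png")
E
```

```text
top plate rect ((558.0010375976562, 334.91033935546875), (189.69102478027344, 151.41580200195312), 34.42094802856445)
bar px [226.37121212 193.26515152] [215 185  24  17 132]
bar at z42 [547.6300472  324.13089701] ((546.9284057617188, 324.84661865234375), (18.753684997558594, 91.72920227050781), 35.0390625)
scene plate rect ((555.6602172851562, 338.69073486328125), (191.41259765625, 153.3260040283203), 34.582550048828125)
bar px [268.68  266.632] [265 256   9  22 125]
bar at z42 [534.4450379  356.13788535] ((535.6336669921875, 354.1371154785156), (22.190603256225586, 109.05142974853516), 34.57444381713867)
```

View pics/s2.png

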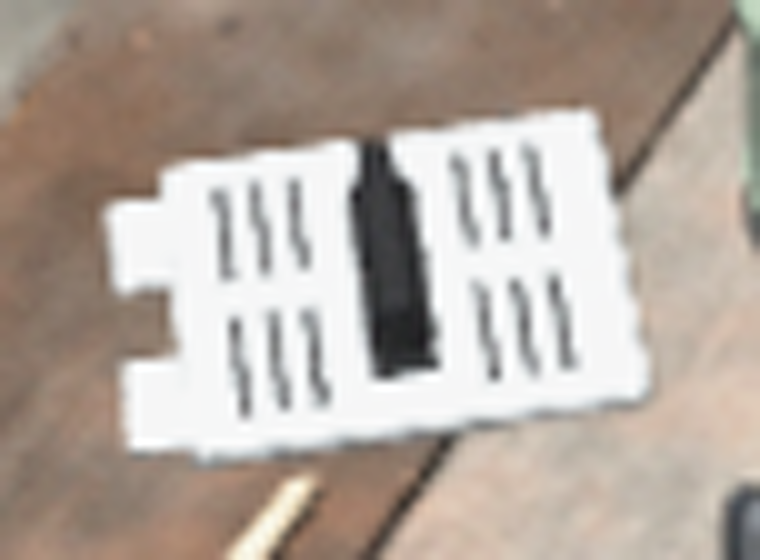

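View pics/t2.png

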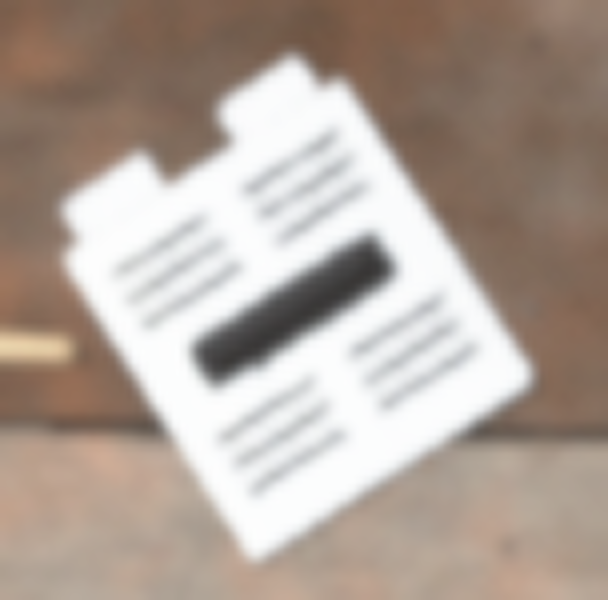

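```bash
python3 - <<'E'
from h import *
import pickle
cs=pickle.load(open("c0.pkl","rb"))
t,s=cs["top"],cs["scene"]
T=[(222.25,225.25),(256.25,202.5),(197.75,181.5),(226.9,161.9)]
S=[(294.8,280),(289.8,251.2),(242.8,285.2),(240.5,260.5)]
r=tri(t,T,s,S); print(r.round(1)); print(r.mean(0))
g=np.array([550.2,332.3]); a=np.deg2rad(34.5); ex=np.array([np.cos(a),np.sin(a)]); ey=np.array([-ex[1],ex[0]])
def P(x,y,z): return np.r_[g+ex*x+ey*y,z]
lines=[]
for zz,X0,X1,Y in((42,-8,8,45),(10,-8,8,45),(10,-87,81,75)):
    lines.append(np.array([P(X0,-Y,zz),P(X1,-Y,zz),P(X1,Y,zz),P(X0,Y,zz)]))
for n,(x0,y0,x1,y1) in {"top":(190,155,266,230),"scene":(230,240,306,296)}.items():
    k=8; v=cv2.resize(cs[n]["image"][y0:y1,x0:x1],None,fx=k,fy=k,interpolation=cv2.INTER_CUBIC)
    for L,col in zip(lines,((0,0,255),(0,200,0),(255,0,0))):
        q=((proj(cs[n],L)-[x0,y0]+.5)*k).round().astype(int); cv2.polylines(v,[q],True,col,1)
    cv2.imwrite(f"pics/o_{n}.png",v)
E
```

```text
[[ 4.373e+02  3.414e+02 -3.000e+00  4.000e-01]
 [ 5.207e+02  2.196e+02  4.400e+00  4.000e+00]
 [ 5.990e+02  4.417e+02 -1.900e+00  2.200e+00]
 [ 6.737e+02  3.364e+02 -5.000e-01  1.400e+00]]
[ 5.57682406e+02  3.34778268e+02 -2.51879772e-01  1.98896087e+00]
```

View pics/o_scene.png

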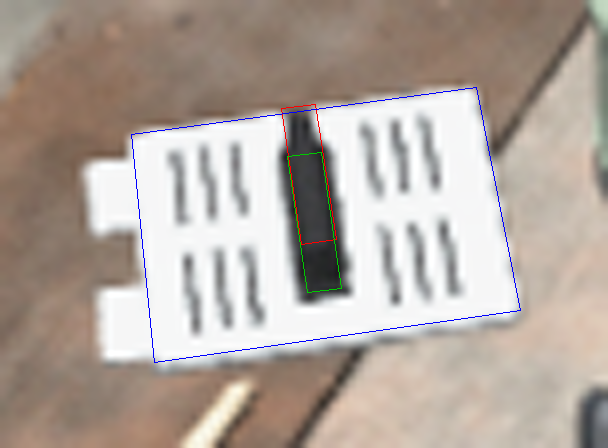

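View pics/o_top.png

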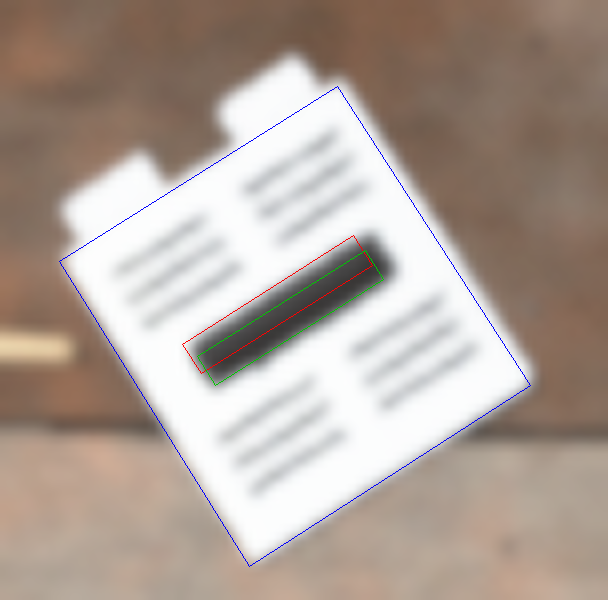

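```bash
cat >> h.py <<'E'
def Rplate(yaw,th=0):
    # plate axes in world: yaw about z, then pitch th (tabs down)
    c,s=np.cos(yaw),np.sin(yaw); Rz=np.array([[c,-s,0],[s,c,0],[0,0,1.]])
    a,b=np.cos(th),np.sin(th); return Rz@np.array([[a,0,b],[0,1,0],[-b,0,a]])
FLIP=np.diag([1.,-1,-1])
def tool(yaw,th=0): return Rplate(yaw,th)@FLIP
E
python3 - <<'E'
from h import *
g=np.array([549,331.]); a=np.deg2rad(34.5)
s=read_state(); print(s["qpos"].round(2))
for z in (140,8):
  for sg in (0,np.pi):
    print(inverse_kinematics([*g,z],tool(a+sg)), inverse_kinematics([490,-85,z+130],tool(sg-.03)), inverse_kinematics([490,-85,z+130],tool(sg-.03,.26)))
movep([*g,140],tool(a))
print(read_state()["eef_pos"],read_state()["qpos"].round(2))
import pickle
cs={n:camera(n) for n in("scene","top")}
pickle.dump(cs,open("c1.pkl","wb"))
crop(cs["top"]["image"],180,140,410,270,3.4,"pics/t3.png")
crop(cs["scene"]["image"],230,100,430,260,4,"pics/s3.png")
E
```

```text
[-1.3   0.52 -0.04  1.6   0.02  1.02 -0.11]
[-0.72881915  0.65442737  0.14334569  1.64011657 -0.11546329  0.85533012
  0.06327068] [-0.48873465  0.33328161  0.69660884  1.90719262 -0.25380836  0.98988282
  0.29158004] [-0.36874746  0.4849922   0.60277602  1.7110803  -0.22964245  1.29170502
  0.27653214]
[-1.27227996  1.05235331  1.21977333  1.6690646  -1.05372049  1.21765371
 -2.33095882] [-0.78937337  0.56237582  1.23965156  1.91733185 -0.60013168  1.10360032
 -2.47720148] [-0.93405307  0.35400004  1.26616817  2.11799553 -0.61180813  0.74028847
 -2.47827776]
[-0.68833822  0.83650855  0.0816902   1.68620543 -0.10398458  0.62310487
  0.05315121] [-0.29863775  0.50306955  0.47011016  2.0350195  -0.35399449  0.68156699
  0.36966369] [-0.2965263   0.64507743  0.50588037  1.82865537 -0.30915228  1.02099714
  0.32988293]
[-1.2019865   1.15209674  1.00410238  1.71437308 -1.16386014  0.99607667
 -2.27244309] [-0.71286677  0.87181896  1.22398811  2.05168474 -1.01204668  1.01418273
 -2.12384671] [-0.67109253  0.61079443  1.01028596  2.25659398 -1.20920415  0.58639402
 -1.93143019]
[548.15099348 332.60234934 140.21039251] [-0.73  0.65  0.14  1.64 -0.12  0.86  0.06]
```

View pics/s3.png

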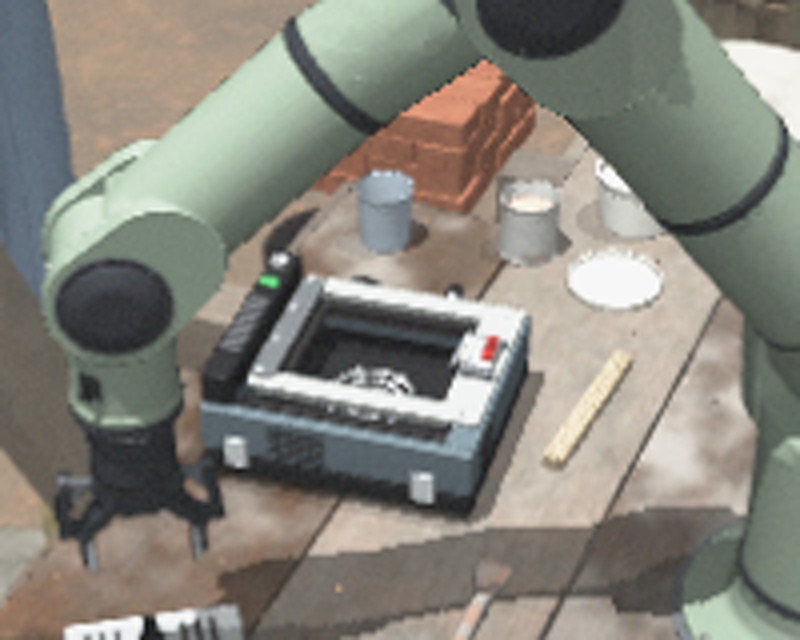

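View pics/t3.png

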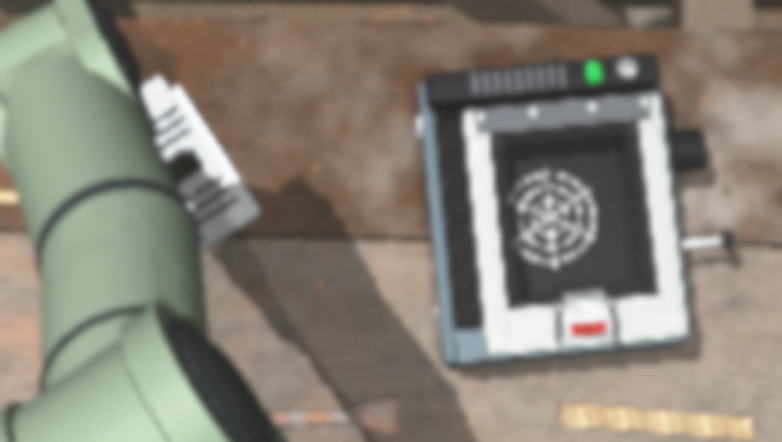

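```bash
python3 - <<'E'
from h import *
import pickle
cs=pickle.load(open("c1.pkl","rb"))
im=cs["top"]["image"]
crop(im,295,150,400,255,7.5,"pics/t4.png")
im=cs["scene"]["image"]
crop(im,275,160,370,232,8.4,"pics/s4.png")
E
```

```text
(no output)
```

View pics/t4.png

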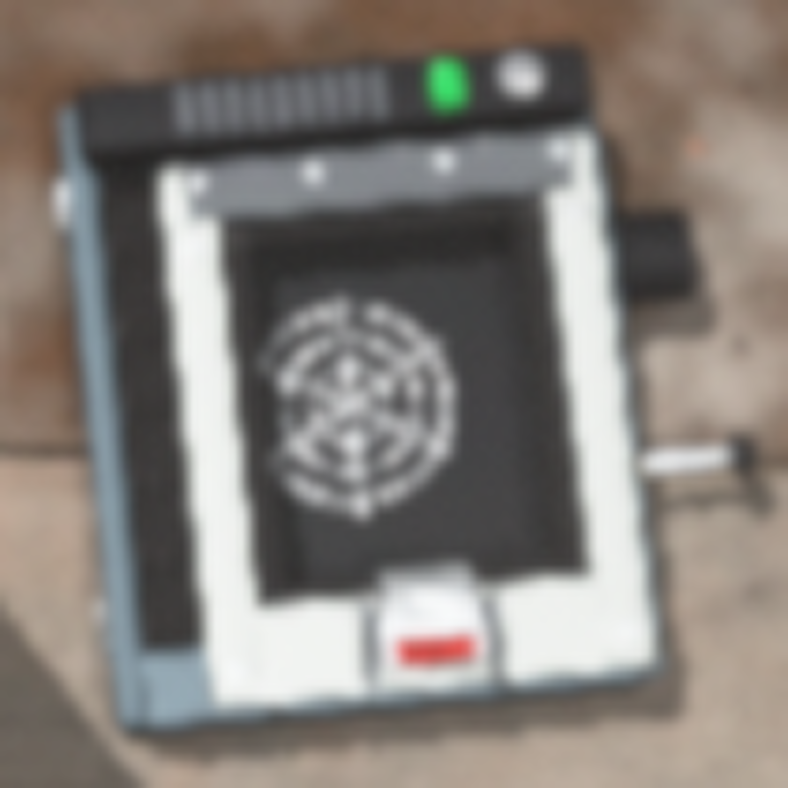

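View pics/s4.png

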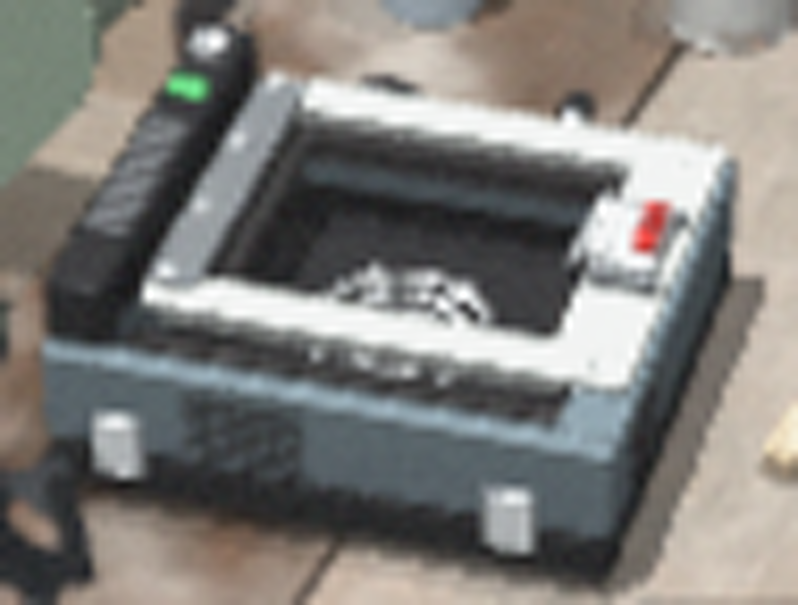

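```bash
cat > bay.py <<'E'
from h import *
def edge(im,p,q,n=25,w=4):
    """points of strongest gradient across the segment p-q (subpixel), robust line fit"""
    g=im.min(axis=2).astype(np.float32); p=np.array(p,float); q=np.array(q,float); d=(q-p)/np.linalg.norm(q-p); nn=np.array([-d[1],d[0]])
    s=np.linspace(-w,w,81); pts=[]
    for a in np.linspace(.05,.95,n):
        c=p+(q-p)*a; xy=(c+s[:,None]*nn).astype(np.float32)
        v=cv2.remap(g,xy[:,0].reshape(1,-1),xy[:,1].reshape(1,-1),cv2.INTER_LINEAR)[0]
        lo,hi=v.min(),v.max(); mid=(lo+hi)/2; cr=np.nonzero(np.diff(np.sign(v-mid)))[0]
        if len(cr)==0 or hi-lo<50: continue
        k=cr[np.argmin(abs(cr-40))]; pts.append(c+nn*s[k])
    pts=np.array(pts); vx,vy,x,y=cv2.fitLine(pts.astype(np.float32),cv2.DIST_HUBER,0,.01,.01).ravel()
    r=(pts-[x,y])@np.array([-vy,vx]); return np.array([x,y]),np.array([vx,vy]),r.std(),len(pts)
def wline(c,e,z,L=15):
    P=onplane(c,[e[0]-e[1]*L,e[0]+e[1]*L],z)[:,:2]; d=P[1]-P[0]; return P.mean(0),d/np.linalg.norm(d)
E
python3 - <<'E'
from bay import *
import pickle
cs=pickle.load(open("c1.pkl","rb"))
o=np.array([295,150.]); k=7.5
T={"L":((218,240),(258,595),103),"R":((548,210),(588,565),103),"F1":((265,603),(360,596),103),"F2":((505,580),(585,573),103),"lip":((225,213),(540,188),108),
 "oL":((165,200),(212,690),103),"oR":((597,170),(655,650),103),"oF":((225,705),(640,670),103),"shL":((65,130),(125,710),95),"shF":((140,728),(655,680),95)}
o2=np.array([275,160.]); k2=8.4
S={"L":((220,278),(550,335),103),"R":((310,118),(615,175),103),"lip":((205,275),(295,115),108),"F1":((575,320),(585,285),103),
 "oL":((150,305),(600,385),103),"oR":((310,80),(720,150),103),"oF":((625,380),(735,165),103),"F2":((608,195),(622,172),103)}
for n,D,oo,kk in(("top",T,o,k),("scene",S,o2,k2)):
    c=cs[n]; print(n)
    for name,(p,q,z) in D.items():
        try:
            e=edge(c["image"],np.array(p)/kk+oo-.5+.5/kk,np.array(q)/kk+oo-.5+.5/kk)
            P,d=wline(c,e,z); 
            if d@[1,0]<0: d=-d
            a=np.degrees(np.arctan2(d[1],d[0])); a=a if abs(a)<45 else (a-90 if a>0 else a+90)
            print(name,P.round(1),"ang",a.round(2),"res",round(float(e[2]),2),e[3])
        except Exception as x: print(name,x)
E
```

```text
top
L [501.8 -31.7] ang 6.6 res 0.14 25
R [ 499.  -184.2] ang 6.7 res 0.09 25
F1 [419.5 -71.9] ang 5.57 res 0.15 25
F2 [ 431.5 -172.9] ang 5.67 res 0.17 25
lip [600.7 -87.5] ang 6.47 res 0.39 25
oL [476.6  -8.9] ang 6.74 res 0.14 25
oR [ 501.4 -209.7] ang 6.24 res 0.22 25
oF [ 379.7 -126.5] ang 6.79 res 0.18 25
shL [501.4  31.2] ang 10.6 res 1.78 23
shF [ 378.9 -115.8] ang 6.94 res 0.26 25
scene
L [509.6 -28.4] ang 6.79 res 0.31 25
R [ 507.5 -174.4] ang 7.05 res 0.16 25
lip [597.6 -83.9] ang 6.65 res 0.14 25
F1 [417.2 -77.4] ang 5.48 res 0.1 25
oL [500.4   1.3] ang 6.89 res 0.18 25
oR [ 498.2 -207.6] ang 6.92 res 0.28 25
oF [ 375.4 -116.1] ang 6.66 res 0.35 25
F2 [ 428.  -172.4] ang 1.51 res 0.27 25
```

```bash
python3 - <<'E'
from h import *
g=np.array([549,331.]); a=np.deg2rad(34.5)
wait(.3); s=read_state(); print(s["eef_pos"].round(1),s["ft_force"].round(2))
print(movel([*g,60],tool(a),max_speed=100))
hit=movel([*g,13.5],tool(a),max_speed=40,guard=8)
s=read_state(); print(hit,s["eef_pos"].round(1),s["ft_force"].round(2),s["time"])
clamp(); wait(.2); s=read_state(); print(s["finger_gap"],s["eef_pos"].round(1),s["ft_force"].round(2))
c=camera("scene"); crop(c["image"],210,200,330,310,6,"pics/s5.png")
E
```

```text
[548.9 331.2 140.1] [0.2  0.05 1.1 ]
False
False [549.1 331.1  13.8] [-0.23  0.55 -0.03] 4.45
14.832925098517807 [549.3 331.2  13.8] [0.25 0.69 5.42]
```

View pics/s5.png

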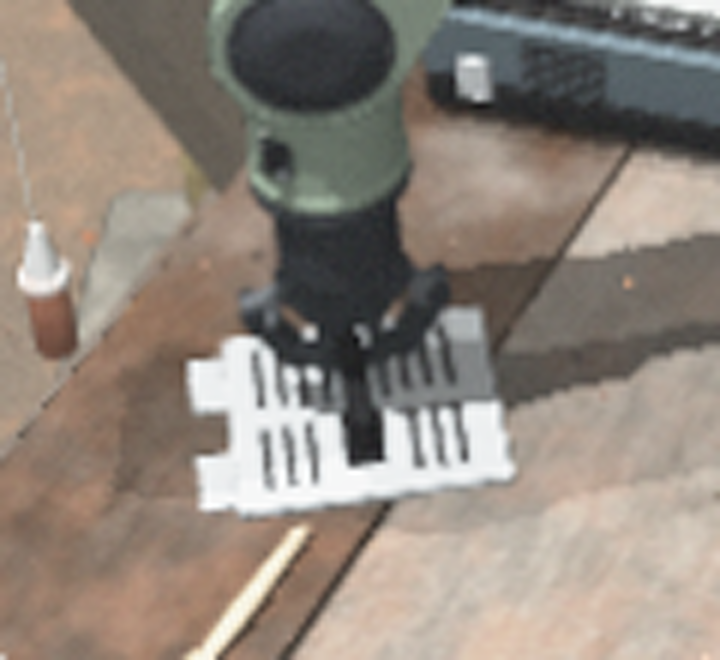

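```bash
cat >> h.py <<'E'
YAW=np.deg2rad(6.7); U=np.array([np.cos(YAW),np.sin(YAW),0]); V=np.array([-U[1],U[0],0])
UX0=504.; VY0=-166.      # extractor x=0 along U, bay centre along V
TABS=np.array([103,0,-11.3])  # tabs rel. TCP in plate axes
def tcp_for_tabs(ex,v,z,th,yaw=YAW):
    """ex: extractor x of tab ends, v: offset from bay centre, z"""
    P=U*(UX0+ex)+V*(VY0+v)+np.array([0,0,z]); return P-Rplate(yaw,th)@TABS
def tabs_now(s=None):
    s=s or read_state(); R=s["tool_rot"]@FLIP; P=s["eef_pos"]+R@TABS
    th=np.arcsin(-R[2,0]); return np.round([P@U-UX0,P@V-VY0,P[2],np.degrees(th),np.degrees(np.arctan2(R[1,0],R[0,0]))],2)
def go(ex,v,z,thd,speed=60,guard=None,yaw=YAW):
    th=np.deg2rad(thd); hit=movel(tcp_for_tabs(ex,v,z,th,yaw),tool(yaw,th),max_speed=speed,guard=guard)
    s=read_state(); print(round(s["time"],1),"hit" if hit else "-",tabs_now(s),"F",s["ft_force"].round(1),"M",s["torque"].round(2),"gap",round(s["finger_gap"],1)); return hit
E
python3 - <<'E'
from h import *
a=np.deg2rad(34.5); p=read_state()["eef_pos"]
movel([*p[:2],60],max_speed=60); wait(.3); s=read_state(); print(s["eef_pos"].round(1),s["ft_force"].round(2),s["torque"].round(2),s["finger_gap"])
c=camera("scene"); crop(c["image"],210,200,330,310,6,"pics/s6.png")
movel([*p[:2],230],max_speed=200)
th=np.deg2rad(14)
for z in (230,150,120,97): print(z,tcp_for_tabs(60,0,z,th).round(1),inverse_kinematics(tcp_for_tabs(60,0,z,th),tool(YAW,th)))
E
```

```text
[549.1 331.1  59.7] [ 0.06  0.22 -2.95] [-0.01  0.01 -0.03] 14.864986038282119
230 [ 483.  -110.4  265.9] [-0.20790979  0.43338317  0.39215891  1.73387745 -0.09787758  1.2416003
  0.32991817]
150 [ 483.  -110.4  185.9] [-0.1840891   0.52939238  0.36470968  1.81463939 -0.13230761  1.06858169
  0.35056505]
120 [ 483.  -110.4  155.9] [-0.17406394  0.57069293  0.35246469  1.83757266 -0.14706709  1.00559315
  0.35949541]
97 [ 483.  -110.4  132.9] [-0.16590994  0.60403741  0.34213644  1.85237729 -0.15873465  0.95822729
  0.36646557]
```

View pics/s6.png

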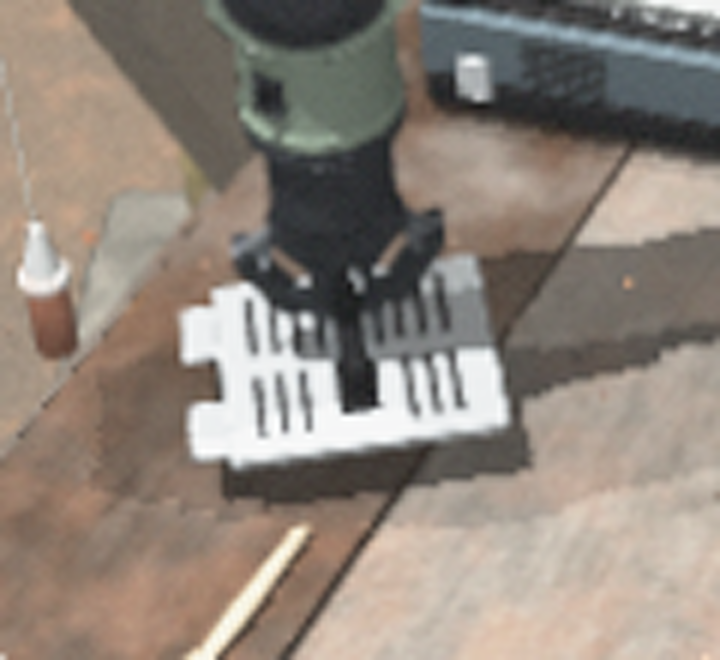

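```bash
python3 - <<'E'
from h import *
th=np.deg2rad(18)
movep(tcp_for_tabs(60,0,190,th),tool(YAW,th))
go(60,0,140,18,speed=100)
wait(.3); s=read_state(); print(tabs_now(s),s["ft_force"].round(2),s["torque"].round(2))
for n in("scene","top"):
    c=camera(n)
    if n=="top": crop(c["image"],280,130,410,260,5,"pics/t7.png")
    else: crop(c["image"],240,120,380,240,5.5,"pics/s7.png")
E
```

```text
9.9 - [6.0240e+01 1.0000e-02 1.4033e+02 1.7990e+01 6.7100e+00] F [ 0.4 -0.8 -1.9] M [ 0.08 -0.51 -0.02] gap 15.3
[ 6.0180e+01 -2.0000e-02  1.4039e+02  1.7960e+01  6.7000e+00] [ 0.89 -0.43 -3.05] [ 0.09 -0.54  0.03]
```

View pics/s7.png

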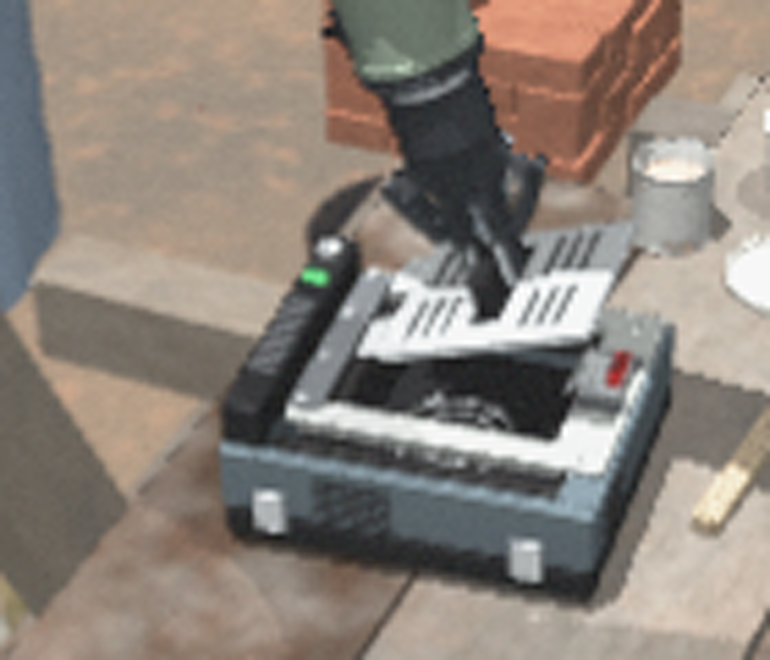

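View pics/t7.png

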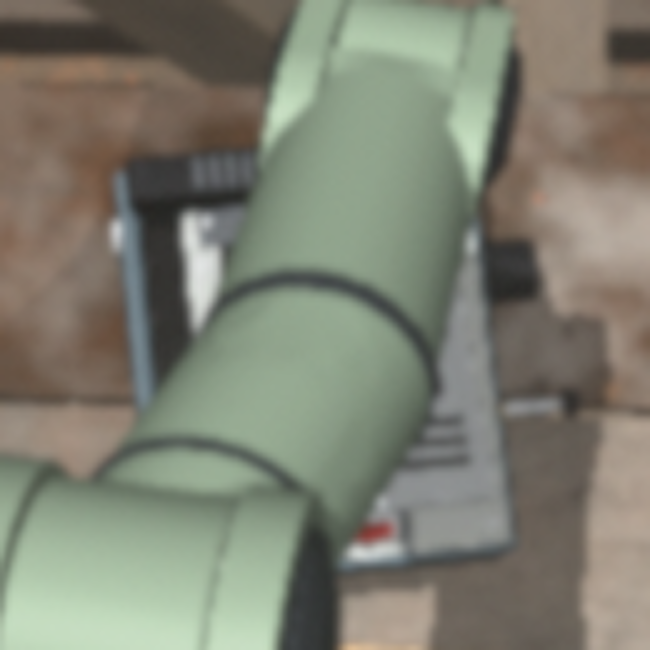

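```bash
cat >> h.py <<'E'
def overlay(n,box,k,name,c=None):
    c=c or camera(n); s=read_state(); R=s["tool_rot"]@FLIP; p=s["eef_pos"]
    x0,y0,x1,y1=box; v=cv2.resize(c["image"][y0:y1,x0:x1],None,fx=k,fy=k,interpolation=cv2.INTER_CUBIC)
    for X0,X1,Y0,Y1,Z,col in((-87,81,-75,75,-3.8,(0,0,255)),(-87,81,-75,75,-13.8,(255,0,0)),(81,103,20,64,-8.8,(0,200,0)),(81,103,-64,-20,-8.8,(0,200,0)),(-8,8,-45,45,28.2,(0,255,255))):
        L=np.array([[X0,Y0,Z],[X1,Y0,Z],[X1,Y1,Z],[X0,Y1,Z]])@R.T+p
        q=((proj(c,L)-[x0,y0]+.5)*k).round().astype(int); cv2.polylines(v,[q],True,col,1)
    cv2.imwrite(name,v)
E
python3 - <<'E'
from h import *
overlay("scene",(290,140,370,210),9,"pics/s8.png")
E
```

```text
(no output)
```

View pics/s8.png

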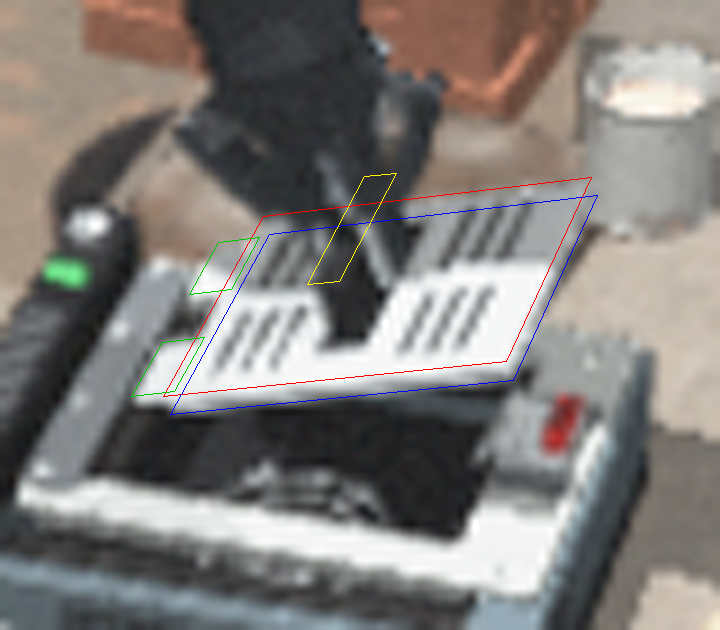

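```bash
python3 - <<'E'
from h import *
go(60,0,112,18,speed=80)
wait(.2)
h=go(60,0,99,18,speed=25,guard=5); 
if not h:
    wait(.2)
    h=go(60,-16,99,18,speed=15,guard=4); wait(.1); print(tabs_now(),read_state()["ft_force"].round(1))
    go(60,0,99,18,speed=30)
    wait(.2)
    h=go(60,16,99,18,speed=15,guard=4); wait(.1);print(tabs_now(),read_state()["ft_force"].round(1))
    go(60,0,99,18,speed=30)
E
```

```text
10.8 - [ 5.9800e+01 -6.0000e-02  1.1164e+02  1.8050e+01  6.6900e+00] F [ 0.3 -0.6 -2. ] M [ 0.08 -0.56  0.06] gap 15.0
11.7 - [ 5.997e+01 -5.000e-02  9.897e+01  1.801e+01  6.700e+00] F [-0.4  0.3 -2.5] M [ 0.04 -0.49  0.02] gap 15.4
12.7 hit [ 59.71 -11.71  98.53  18.05   6.73] F [ 0.9  2.4 -2. ] M [ 0.45 -0.61  0.07] gap 14.8
[ 59.59 -11.65  98.28  18.07   6.73] [ 0.   1.3 -1.9]
13.3 - [59.98  0.1  99.   18.    6.71] F [ 0.8 -0.1 -2.3] M [ 0.05 -0.56  0.01] gap 15.3
14.5 hit [59.72 14.92 98.74 18.03  6.68] F [ 0.4 -1.4 -3.2] M [-0.38 -0.76 -0.06] gap 15.2
[59.56 14.96 98.45 18.06  6.68] [ 0.8 -2.3 -2.2]
15.3 - [59.96  0.11 98.93 18.01  6.7 ] F [-0.3  0.4 -3.3] M [ 0.04 -0.53  0.04] gap 14.9
```

```bash
sed -i 's/VY0=-166\./VY0=-164.4/' h.py; python3 - <<'E'
from h import *
go(60,0,101,18,speed=40)
go(76,0,101,18,speed=30,guard=5)
wait(.2)
h=go(76,0,89,18,speed=12,guard=4); wait(.1); print(tabs_now(),read_state()["ft_force"].round(1))
E
```

```text
15.5 - [ 60.15   0.32 101.16  17.98   6.73] F [ 0.6  0.6 -3.3] M [ 0.04 -0.5   0.04] gap 15.2
16.2 - [ 7.5870e+01 -2.0000e-02  1.0092e+02  1.8010e+01  6.7000e+00] F [ 0.1 -0.4 -2.7] M [ 0.13 -0.52 -0.01] gap 15.1
17.0 hit [ 7.574e+01 -2.000e-02  9.441e+01  1.803e+01  6.690e+00] F [-0.9 -0.4  5.8] M [ 0.09 -0.44  0.01] gap 14.7
[7.577e+01 3.000e-02 9.450e+01 1.803e+01 6.700e+00] [-1.8  0.5  5. ]
```

```bash
python3 - <<'E'
from h import *
go(76,0,96,18,speed=30)
go(76,0,95.4,12,speed=20,guard=8)
wait(.2)
h=go(102,0,95.4,12,speed=12,guard=5); wait(.15); s=read_state(); print(tabs_now(),s["ft_force"].round(1), "along U,V",(s["ft_force"]@U).round(1),(s["ft_force"]@V).round(1))
overlay("scene",(270,140,370,220),7.5,"pics/s9.png")
E
```

```text
17.4 - [7.594e+01 8.000e-02 9.590e+01 1.801e+01 6.710e+00] F [-1.4 -0.5 -3.2] M [ 0.07 -0.52  0.  ] gap 15.0
18.1 - [7.614e+01 6.000e-02 9.542e+01 1.202e+01 6.710e+00] F [ 0.3 -0.1 -3.2] M [ 0.07 -0.34  0.06] gap 15.0
19.7 hit [9.455e+01 4.000e-02 9.492e+01 1.208e+01 6.690e+00] F [-0.6 -0.2  2. ] M [-0.02 -0.34 -0.06] gap 14.9
[9.453e+01 6.000e-02 9.482e+01 1.207e+01 6.700e+00] [-1.5 -0.9  2.4] along U,V -1.6 -0.7
```

View pics/s9.png

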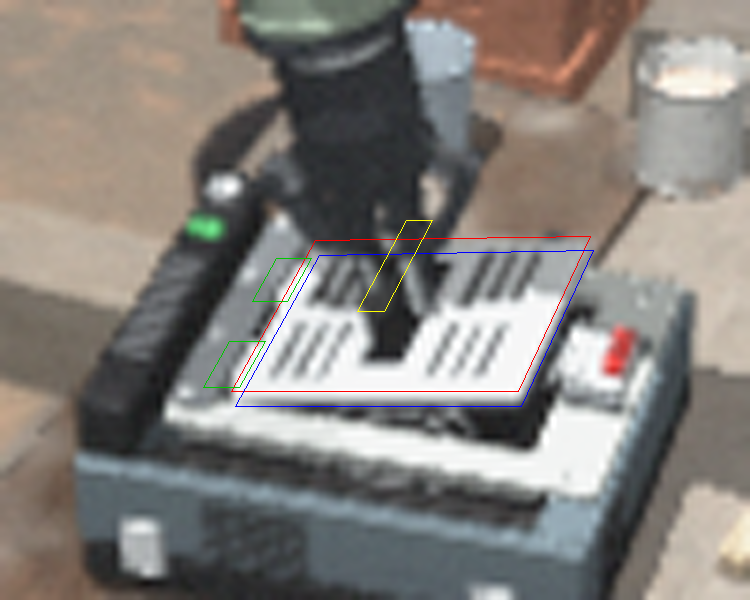

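```bash
python3 - <<'E'
from h import *
go(93.5,0,96.0,12,speed=20)
wait(.3)
h=go(103,0,96.0,12,speed=8,guard=6); wait(.15); s=read_state(); print(tabs_now(),s["ft_force"].round(1), "along U,V",(s["ft_force"]@U).round(1),(s["ft_force"]@V).round(1))
E
```

```text
20.2 - [93.26  0.1  95.85 12.02  6.71] F [ 0.7  0.5 -2.9] M [ 0.06 -0.38  0.02] gap 15.1
20.9 hit [94.43  0.2  95.38 12.11  6.7 ] F [-0.8  0.3 -3. ] M [ 0.08 -0.37  0.04] gap 15.3
[94.33  0.18 95.2  12.12  6.7 ] [ 0.2  0.2 -1.6] along U,V 0.2 0.2
```

```bash
sed -i 's/UX0=504\./UX0=502.6/' h.py; python3 - <<'E'
from h import *
for th in (10.5,9,8,7):
    h=go(95.3,0,95.6,th,speed=10,guard=8)
    wait(.1); s=read_state(); print("  ",tabs_now(s),"U,V,z",[(s["ft_force"]@a).round(1) for a in (U,V)],s["ft_force"][2].round(1))
    if h: break
c=camera("scene"); crop(c["image"],270,140,370,220,7.5,"pics/s10.png")
E
```

```text
21.5 - [ 9.515e+01 -1.000e-02  9.565e+01  1.050e+01  6.690e+00] F [ 0.   0.8 -2.6] M [-0.02 -0.28 -0.  ] gap 15.0
   [9.535e+01 2.000e-02 9.564e+01 1.050e+01 6.700e+00] U,V,z [np.float64(0.3), np.float64(-0.1)] -2.3
22.1 - [ 9.520e+01 -3.000e-02  9.567e+01  9.000e+00  6.690e+00] F [ 0.7  0.3 -3.1] M [-0.02 -0.29  0.  ] gap 15.1
   [ 9.537e+01 -1.000e-02  9.566e+01  9.000e+00  6.700e+00] U,V,z [np.float64(-0.1), np.float64(0.7)] -3.1
22.5 - [ 9.516e+01 -4.000e-02  9.565e+01  8.000e+00  6.690e+00] F [-0.3 -0.1 -3. ] M [-0.   -0.23  0.01] gap 15.4
   [95.33  0.   95.64  8.    6.7 ] U,V,z [np.float64(0.1), np.float64(0.3)] -2.3
22.9 - [ 9.549e+01 -3.000e-02  9.580e+01  6.960e+00  6.700e+00] F [ 0.9 -0.  -2.7] M [ 0.07 -0.61 -0.  ] gap 15.1
   [95.52  0.   95.72  6.98  6.7 ] U,V,z [np.float64(2.0), np.float64(-0.2)] -2.9
```

View pics/s10.png

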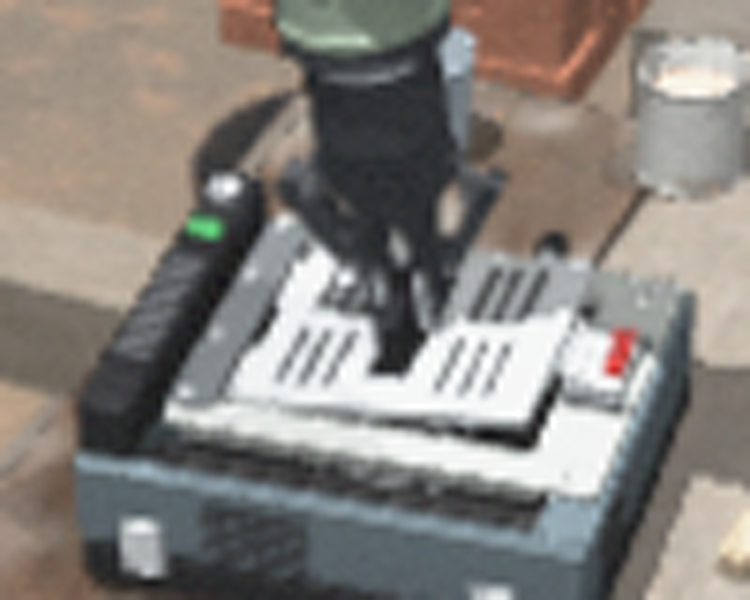

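```bash
python3 - <<'E'
from h import *
go(95.0,0,95.6,8,speed=10)
wait(.2)
go(95.0,-4,95.6,8,speed=5,guard=4)
go(95.0,0,95.6,8,speed=10); wait(.2)
go(95.0,4,95.6,8,speed=5,guard=4)
go(95.0,0,95.6,8,speed=10); wait(.2); s=read_state(); print(s["ft_force"])
E
```

```text
23.4 - [9.491e+01 5.000e-02 9.541e+01 8.040e+00 6.710e+00] F [ 0.4 -0.2 -4. ] M [ 0.03 -0.23  0.01] gap 14.9
24.1 hit [94.65 -1.93 95.16  8.05  6.72] F [ 0.7  1.  -1.8] M [ 0.02 -0.47  0.08] gap 14.7
24.5 - [94.9   0.16 95.47  8.02  6.71] F [-1.1  0.7 -2.4] M [ 0.03 -0.18  0.01] gap 14.9
25.2 hit [94.65  2.09 95.24  8.04  6.68] F [ 0.7 -0.7 -2.9] M [-0.35 -0.55 -0.08] gap 15.2
25.6 - [94.87 -0.   95.43  8.02  6.7 ] F [ 0.3  0.  -2.5] M [ 0.04 -0.27 -0.05] gap 15.2
[ 0.79756249  0.48234717 -3.21940755]
```

```bash
python3 - <<'E'
from h import *
for th in (6,5,4,3,2,1,0):
    h=go(95.2,0,95.4,th,speed=8,guard=18)
    wait(.1); s=read_state(); print("  ",tabs_now(s)[2:4],"U,V,z",[(s["ft_force"]@a).round(1) for a in (U,V)],s["ft_force"][2].round(1))
    if h: break
c=camera("scene"); crop(c["image"],270,140,370,220,7.5,"pics/s11.png")
E
```

```text
26.4 - [95.33 -0.11 95.56  5.98  6.69] F [ 1.9 -0.3  1.5] M [-0.02 -0.3   0.01] gap 15.1
   [95.56  5.99] U,V,z [np.float64(1.3), np.float64(-0.3)] 3.8
26.9 - [ 9.526e+01 -3.000e-02  9.543e+01  4.980e+00  6.700e+00] F [ 3.4 -0.7  0.4] M [-0.05 -0.8   0.02] gap 15.1
   [95.39  5.  ] U,V,z [np.float64(3.2), np.float64(-1.0)] 1.5
27.4 - [9.507e+01 2.000e-02 9.520e+01 4.020e+00 6.700e+00] F [ 3.   0.3 -3.1] M [-0.02 -1.12  0.04] gap 14.9
   [95.22  4.02] U,V,z [np.float64(2.2), np.float64(-1.6)] -3.3
27.9 - [9.504e+01 6.000e-02 9.534e+01 3.010e+00 6.700e+00] F [ 3.8  0.7 -3.8] M [ 0.11 -1.01 -0.01] gap 15.1
   [95.33  3.01] U,V,z [np.float64(2.8), np.float64(0.2)] -4.7
28.3 - [ 9.506e+01 -1.000e-02  9.537e+01  2.000e+00  6.700e+00] F [ 3.9  0.5 -4.4] M [ 0.1  -1.03  0.  ] gap 14.7
   [95.33  2.01] U,V,z [np.float64(3.4), np.float64(-0.3)] -3.3
28.8 - [9.491e+01 2.000e-02 9.521e+01 1.020e+00 6.690e+00] F [ 3.4  0.6 -7.8] M [ 0.09 -1.12  0.06] gap 15.2
   [95.23  1.02] U,V,z [np.float64(2.3), np.float64(-0.2)] -8.7
29.3 - [ 9.470e+01 -2.000e-02  9.535e+01  4.000e-02  6.690e+00] F [-1.5 -0.4  0.3] M [0.02 0.2  0.03] gap 14.8
   [9.532e+01 5.000e-02] U,V,z [np.float64(-2.7), np.float64(0.4)] 0.3
```

View pics/s11.png

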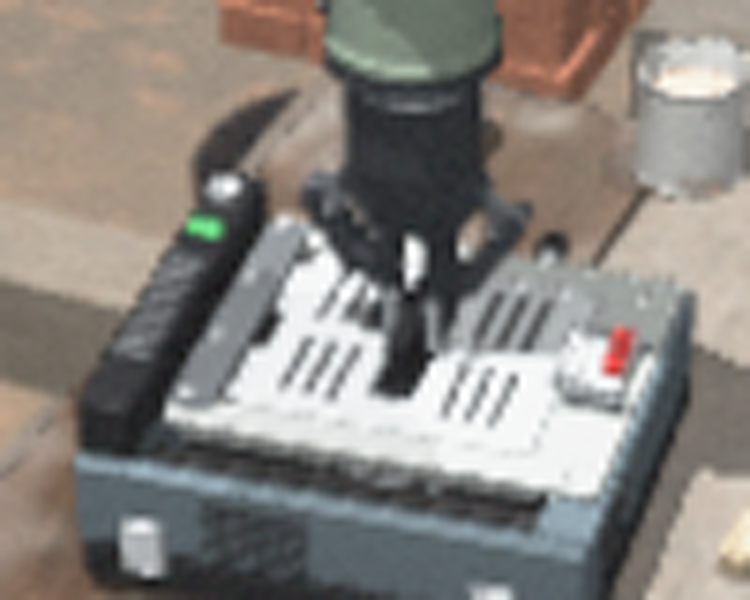

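```bash
python3 - <<'E'
from h import *
def f(): 
    s=read_state(); print("  ",tabs_now(s),"F",[(s["ft_force"]@a).round(1) for a in (U,V)],s["ft_force"][2].round(1),"M",s["torque"].round(2))
h=go(94.9,0,92.5,0,speed=5,guard=14); wait(.1); f()
h=go(94.9,0,94.9,-0.3,speed=5); wait(.1); f()
h=go(94.9,0,94.9,2.0,speed=5,guard=10); wait(.1); f()
go(94.9,0,94.9,0,speed=5); wait(.1); f()
E
```

```text
29.7 hit [ 9.486e+01 -6.000e-02  9.533e+01  3.000e-02  6.690e+00] F [-0.9  0.2  8.3] M [0.1  0.18 0.06] gap 15.0
   [ 9.484e+01 -5.000e-02  9.532e+01  3.000e-02  6.690e+00] F [np.float64(-1.6), np.float64(0.5)] 7.7 M [ 0.04  0.16 -0.01]
30.1 - [ 9.502e+01 -5.000e-02  9.594e+01 -3.300e-01  6.690e+00] F [-7.4  1.3 25.2] M [0.36 2.02 0.02] gap 15.2
   [ 9.502e+01 -4.000e-02  9.593e+01 -3.300e-01  6.690e+00] F [np.float64(-7.6), np.float64(2.7)] 24.9 M [0.32 2.07 0.05]
30.5 hit [ 9.493e+01 -4.000e-02  9.568e+01 -1.600e-01  6.700e+00] F [-0.5  0.6  8. ] M [-0.05  0.37  0.01] gap 14.9
   [ 9.493e+01 -6.000e-02  9.569e+01 -1.700e-01  6.700e+00] F [np.float64(-0.5), np.float64(1.5)] 7.0 M [-0.06  0.34 -0.03]
30.8 - [ 9.487e+01 -4.000e-02  9.538e+01 -0.000e+00  6.700e+00] F [-5.5  1.8 13.6] M [0.12 1.1  0.  ] gap 15.2
   [ 9.489e+01 -6.000e-02  9.539e+01 -1.000e-02  6.700e+00] F [np.float64(-5.3), np.float64(1.6)] 13.3 M [0.14 1.12 0.02]
```

```bash
python3 - <<'E'
from h import *
def f(): 
    s=read_state(); print("  ",tabs_now(s),"F",[(s["ft_force"]@a).round(1) for a in (U,V)],s["ft_force"][2].round(1),"M",s["torque"].round(2))
go(94.9,0,95.4,0,speed=5); wait(.1); f()
for th in (0.7,1.4,2,2.6):
    h=go(94.9,0,95.4,th,speed=3,guard=7); wait(.1); f()
    if h: break
go(94.9,0,95.3,0,speed=5); wait(.1); f()
E
```

```text
31.2 - [ 9.502e+01  2.000e-02  9.543e+01 -1.000e-02  6.700e+00] F [-1.1  1.1  0.9] M [0.09 0.11 0.02] gap 15.3
   [ 9.50e+01 -2.00e-02  9.54e+01 -1.00e-02  6.70e+00] F [np.float64(-1.3), np.float64(0.0)] 1.6 M [ 0.04  0.14 -0.02]
31.9 - [9.490e+01 1.000e-02 9.532e+01 7.000e-01 6.700e+00] F [ 0.2 -0.6 -3.3] M [-0.05 -0.19  0.02] gap 15.2
   [9.485e+01 3.000e-02 9.535e+01 7.000e-01 6.700e+00] F [np.float64(0.8), np.float64(-0.5)] -3.4 M [ 0.01 -0.24  0.01]
32.3 hit [94.62  0.16 94.67  1.11  6.71] F [ 0.   0.1 -1.6] M [ 0.06 -0.89  0.04] gap 15.1
   [94.61  0.16 94.67  1.1   6.7 ] F [np.float64(1.2), np.float64(-0.3)] -3.0 M [ 0.08 -1.06  0.04]
32.8 - [ 9.476e+01  1.100e-01  9.541e+01 -1.000e-02  6.700e+00] F [-1.2  1.   4.6] M [0.32 0.12 0.04] gap 15.3
   [9.472e+01 9.000e-02 9.537e+01 1.000e-02 6.700e+00] F [np.float64(-2.5), np.float64(1.8)] 5.9 M [0.35 0.31 0.06]
```

```bash
python3 - <<'E'
from h import *
import pickle
open_gripper(); wait(.2); p=read_state()["eef_pos"]; print(p, read_state()["finger_gap"])
movel([*p[:2],p[2]+130],max_speed=100)
goto_joints([-1.295,0.521,-0.036,1.599,0.021,1.021,-0.113])
wait(.2); s=read_state(); print(s["time"],s["ft_force"])
cs={n:camera(n) for n in("scene","top")}; pickle.dump(cs,open("c2.pkl","wb"))
crop(cs["top"]["image"],295,150,400,255,7,"pics/t12.png"); crop(cs["scene"]["image"],230,100,470,260,3.3,"pics/s12.png")
cv2.imwrite("pics/full.png",cs["top"]["image"])
E
```

```text
[ 510.31036532 -105.58381643  106.60165396] 85.19538575356711
38.0917 [-0.38963669  0.14729923 -0.23609945]
```

View pics/t12.png

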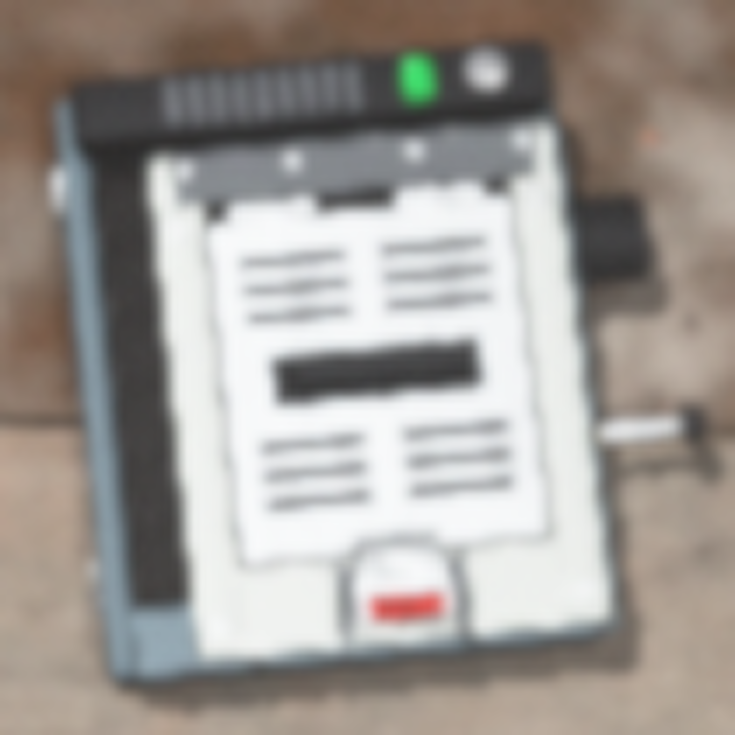

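View pics/full.png

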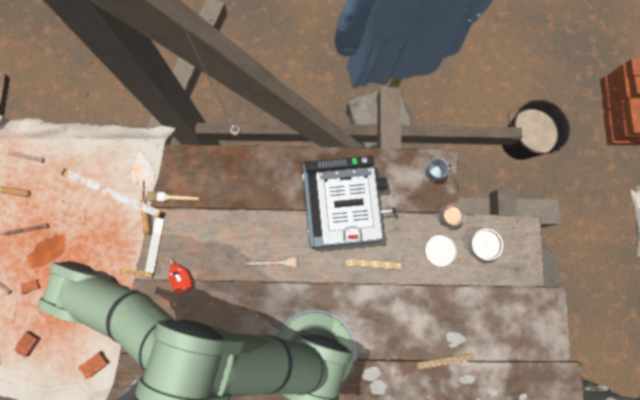

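```bash
python3 - <<'E'
from h import *
import pickle
a=pickle.load(open("c0.pkl","rb")); a1=pickle.load(open("c1.pkl","rb")); b=pickle.load(open("c2.pkl","rb"))
for n,A,box in(("top",a1,(330,220,375,250)),("scene",a1,(340,175,365,195))):
    r=[]
    for C in(A,b):
        c=C[n];x0,y0,x1,y1=box; im=c["image"][y0:y1,x0:x1].astype(float); w=np.clip(im[...,2]-im[...,:2].max(2)-60,0,None); Y,X=np.mgrid[y0:y1,x0:x1]
        r.append(onplane(c,[[(w*X).sum()/w.sum(),(w*Y).sum()/w.sum()]],127)[0])
    d=r[1]-r[0]; print(n,"red tab moved U,V mm",(d@U).round(2),(d@V).round(2))
d=np.abs(a["top"]["image"].astype(int)-b["top"]["image"]).max(2)
for nm,(x0,y0,x1,y1) in {"mug":(420,150,460,190),"tin":(435,195,475,235),"brush":(240,250,305,275),"stick":(140,185,196,212)}.items(): print(nm,"max px change",d[y0:y1,x0:x1].max())
c=b["top"]
tri_ = [(243/7+295-.5,562/7+150-.5),(551/7+295-.5,535/7+150-.5)]
P=onplane(c,tri_,103); print("front corners ex x:",[(p@U-UX0).round(1) for p in P],"v",[(p@V-VY0).round(1) for p in P])
# depth flatness of the plate top
xs,ys=np.meshgrid(np.arange(331,368),np.arange(182,224)); pts=np.c_[xs.ravel(),ys.ravel()]
g=c["image"].min(2)[pts[:,1],pts[:,0]]; q=bydepth(c,pts[g>225]); e=np.c_[q@U-UX0,q@V-VY0]; m=(abs(e[:,1])<68)&(e[:,0]>-80)&(e[:,0]<65); q=q[m];e=e[m]
cf=np.linalg.lstsq(np.c_[e,np.ones(len(e))],q[:,2],rcond=None)[0]; print("depth plane slopes deg",np.degrees(cf[:2]).round(2),"z",cf[2].round(1),len(e))
E
```

```text
top red tab moved U,V mm 0.03 -0.12
scene red tab moved U,V mm nan nan
mug max px change 4
tin max px change 4
brush max px change 6
stick max px change 9
front corners ex x: [np.float64(-93.0), np.float64(-94.4)] v [np.float64(73.3), np.float64(-76.7)]
depth plane slopes deg [-0.08  0.31] z 102.8 627<stdin>:8: RuntimeWarning: invalid value encountered in scalar divide
```

The plate top sits at z 102.8 mm and is level. The catch is back at its starting position, and the bystanders haven't moved. I'm handing the job in.

```bash
python3 - <<'E'
from workcell import *
print(finish_job()); 
E
```

```text
the job is handed in; nothing more can be done
None
```

The filter plate is shut in its bay with the spring catch over its front edge. I handed the job in after about 38 s of the 70 s allowed; it reported no verdict.

**What I did**
- I gripped the plate by its bar and tilted it 18°, then felt the bay's side walls with the tabs. This showed the bay centre was 1.6 mm off the camera estimate.
- After feeling the seal ledge, I eased the tilt to 12° and slid the tabs under the lip until they met the rear wall.
- At 8° I felt the side walls again and found about 2 mm of play on each side. Then I lowered the front in 1° steps until the catch snapped over.
- The largest force I read on the tool was about 26 N, during the seating check.

**Last checks**
- **Flatness:** a plane fitted to the camera's depth readings puts the plate top at z 102.8 mm (103 expected), with slopes of 0.1° and 0.3°.
- **Seating:** pressing down met a firm stop.
- **Catch:** a gentle upward tug stopped at about 1.1°, as it should under the nose. In the top view the red tab is within 0.2 mm of where it was before.
- **Front edge:** it reads at extractor x −93 to −94 mm, which is right for tabs against the rear wall.
- **Bystanders:** the mug, tin and brush are unchanged in the top view. The robot is clear of everything, back at its start pose.

**Failed or disagreed**
- The scene-camera check of the red tab gave no value because no red passed the mask; I relied on the top view and the tug.
- The two cameras differed by 3 to 4 mm on the plate and bay positions. I settled the bay's position by touch.

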